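# Batch toy wheels with a trip scale

### The arm

A 7-joint arm with a two-finger parallel gripper is mounted at the origin on the work surface. World frame = base frame: x ahead of the robot, y to its left, z up, the work surface at z = 0. Lengths are in m, angles in rad, forces in N, time in s.
With the tool pointing down it reaches from about 0.4 to 0.85 m from the base axis. Payload 4.5 kg.
Tool frame: the origin (TCP) lies on the centre line of the jaws, within the pads' length; the fingertips stand 8 mm ahead of it and the grasp point (between the pads) lies 11 mm behind it; z points along the fingers, x is the direction in which the jaws open and shut, and the axes are right-handed (so a half turn about z gives the same grasp; the last joint's range is limited). The gripper opens to 88 mm and grips with 3 to 60 N. Pads are 18 mm wide; open, the fingers measure 123 mm over their backs; the gripper's body (75 mm by 187 mm) begins 45 mm behind the grasp point.
Start: joints at [1.351, 0.689, -0.195, 1.565, 0.157, 0.902, -0.215], TCP at [0.157, -0.605, 0.247] pointing down, gripper open.
Joint ranges: [-3.01, 3.01], [-0.46, 2.08], [-1.47, 1.51], [0.13, 2.56], [-1, 4.14], [0.04, 2.09], [-2.66, 2.66]. Speed limits (rad/s): [2.57, 2.57, 3.14, 3.14, 3.14, 3.14, 3.14].

### API

Orientations are given as a unit quaternion [x, y, z, w].
In Python, from plant import get_state, snapshot, finish_job, boxes_of, pinpoint gives the robot as it stands.
- The arm moves only by the shell command python3 -m creep 'ROWS' [FORCE]. ROWS is JSON, a list of rows, each an object with "hand": the finger opening in m, from 0 to 0.0881; "slide": the shift along the tool's x, y, z in m, a list of three; "turn": the turn about the tool's z in degrees. A call has 1 to 5 rows; each row shifts and turns the commanded pose from where the row before left it, along the tool's axes as they then stand; what a row does not reach is not made up. A row lasts 1/8 s, in which the tool goes at most 62.5 mm and 10.7 degrees, less where a joint would pass 70% of its speed; a pose out of reach is approached as far as the arm can. A call is refused whole if a number of a shift passes 0.0625 or a number of a turn 10.7, either way. A call with a gripper value outside its range is refused whole. The fingers move at their own pace and stop on an object; FORCE is the grip in N (left out, the last holds). Time passes only in rows, so rows that do not move let the fingers close. It gives the time, the measured TCP pose, the force and the opening at its end, in the units of the state.
- get_state(): the state, without advancing time (a new reading comes with each control period).
- snapshot(name): name is "scene" or "top" or "wrist"; returns a dict with "frame" (400x640x3 uint8, red, green, blue), "depth" (400x640 float32, m along the optical axis (not along the pixel's ray), 0 where there is no reading), "mtx" (3x3 intrinsics, pixels), "camera_from_world" (4x4, takes a point from world to camera coordinates). Camera axes: x right, y down, z forward; pixel columns grow to the right and rows downward; lengths in m; the calibration is good to about 2 mm. A picture is of the moment at which its call begins.
- finish_job(): hands the job in, once; it reports no verdict.
Trained networks look in a picture, given as the dict that the camera call returned (one of the last four; its "shot" number tells which), for a name from the list of things; names that differ only in an ending like _2 or _b are one class to them, and where a whole thing is asked for, a point or a joint stands for the part that bears it (a point fixed in the world has none). Each returns a list of dicts, best first, with "conf" (0 to 1); they miss things now and then, are a little off and sometimes report something else, mostly with a low value. They report only what shows in the picture. A call takes as long as a camera call.
- boxes_of(target, picture): "uv" ([column, row] in pixels, amid what is visible of it).
- pinpoint(target, picture): "uv" ([column, row] in pixels: a listed point, or the origin of a listed thing).
The state is a dict: "clock": time; "q": joint angles; "qd": joint speeds; "joint_torque": joint torques, N m; "tool_pos": TCP position; "eef_rot": TCP orientation; "contact_force": force on the tool from outside, world axes, zero at the start; "moment": the same for the moment, N m; "opening": opening from 0.0 (shut) to 1.0 (fully open).
Only numpy, scipy, OpenCV 4.12 (cv2) and the standard library are available. Lean on these libraries where they do the work, as an engineer would, in place of code of your own. Each camera call takes 0.05 s, during which the arm holds its last target.

### The job

Portion out a batch of toy wheels: push the row of wheels along the chute so that they drop into the bucket one after another, until their weight trips it and it dumps them into the tray, and stop feeding right then. Do not touch the bucket before it has dumped. Then swing the empty bucket back upright by its bar; the wheels not needed must stay lying in the chute, no wheel may end up anywhere else, and the tools on the table stay where they are.

Things in the scene. Friction and masses are not known exactly. Their poses are not given: they have to be found in the camera images.
- scale: Fixed plywood stand of the trip scale. Origin on the table straight below the bucket's pivot, z up; the bucket dumps to local +x, wheels are fed along local -y. Two posts at local y = +-88 mm (14 mm thick, 177 mm high) carry the pivot, axis along local y, 165 mm high.
- chute_edge (a point): Middle of the chute floor at its drop edge beside the bucket; axes as the stand's. The chute is a level plywood channel running from here to local +y, floor 240 mm above the table, 50 mm wide inside, side walls 10 mm high, open at both ends. It lies at local x = 34 mm of the stand.
- chute_back (a point): Middle of the chute floor at its other, open end, 330 mm from chute_edge.
- bucket (a joint): Turn of the bucket about its pivot: 0 upright at its stop, 1.75 rad fully tipped to the stand's +x. A small counterweight holds it upright. With enough wheels in (two or three, it differs) it tips to 1.75 by itself in 1 to 2 s, sheds them into the tray and stays tipped. Turned back to below about 0.7 it falls to 0 by itself.
- bucket_floor (a point): Middle of the bucket's floor, at the pivot's height; turns with the bucket. Aluminium bucket, floor 56 mm (x) by 106 mm (y), walls 3 mm thick and 60 mm high (88 mm on the side far from the chute), front wall (+x) flared 40 degrees.
- reset_bar (a point): Middle of the bucket's reset bar, a round wooden bar 16 mm thick along the stand's y, free for 56 mm, on a thin rod 120 mm from the pivot, on the side away from the chute. Upright: 120 mm towards local -x of the pivot. Tipped: nearly above the pivot, 283 mm high; a push under 2 N towards local -x, along its arc, swings the bucket back.
- tray: Fixed open wooden catch tray under the dumping side, 220 by 152 mm outside, 50 mm high, 5 mm walls and floor. Origin in the middle of its underside.
- wheel0: Plain hardwood toy wheel, solid disc 44 mm in diameter, 24 mm thick, 25 to 36 g, lying flat. Origin in the centre of its underside. The five wheels lie in one row in the chute, with gaps of 1 to 15 mm, wheel0 nearest the drop edge, wheel4 last. 
- wheel1: Same kind of wheel, number 2 in the row counted from the drop edge; origin in the centre of its underside.
- wheel2: Same kind of wheel, number 3 in the row counted from the drop edge; origin in the centre of its underside.
- wheel3: Same kind of wheel, number 4 in the row counted from the drop edge; origin in the centre of its underside.
- wheel4: Same kind of wheel, number 5 in the row counted from the drop edge; origin in the centre of its underside.
- sanding_block: Yellow plastic sanding block, 160 x 45 x 44 mm, lying loose on the table; to be left alone. Origin near its middle, on the underside.
- file: File with green handle, about 240 mm long, 20 mm high, lying loose on the table; to be left alone. Origin near its middle, on the underside.
- brush: Hand brush lying loose on the table; to be left alone. Origin near its middle, on the underside.

How it is judged:
On the way, in this order (a step that is already met when the one before it is completed fails the run):
1. the bucket has tripped and the first two wheels lie in the tray (value of joint bucket above 1.5 rad and x of wheel0 in the frame of tray between -0.108 and 0.108 m and y of wheel0 in the frame of tray between -0.074 and 0.074 m and height (world z) of each of wheel0, wheel1 below 0.1 m and x of wheel1 in the frame of tray between -0.108 and 0.108 m and y of wheel1 in the frame of tray between -0.074 and 0.074 m), for 0.2 s.
2. the bucket is back upright (value of joint bucket below 0.06 rad), for 0.3 s.
At the end, for the whole second after the job is handed in: The bucket is upright (within 0.06 rad of its stop) and empty; every wheel is at rest, the first two (or more) inside the tray, the rest, at least the last, lying flat in the chute (value of joint bucket below 0.06 rad and x of wheel0 in the frame of tray between -0.108 and 0.108 m and y of wheel0 in the frame of tray between -0.074 and 0.074 m and height (world z) of each of wheel0, wheel1 below 0.1 m and x of wheel1 in the frame of tray between -0.108 and 0.108 m and y of wheel1 in the frame of tray between -0.074 and 0.074 m and ((x of wheel2 in the frame of tray between -0.108 and 0.108 m and y of wheel2 in the frame of tray between -0.074 and 0.074 m and height (world z) of wheel2 below 0.1 m) or (x of wheel2 in the frame of chute_edge between -0.012 and 0.012 m and y of wheel2 in the frame of chute_edge between 0 and 0.33 m and z of wheel2 in the frame of chute_edge between -0.004 and 0.012 m and angle between wheel2's own z axis and vertical below 0.2 rad)) and ((x of wheel3 in the frame of tray between -0.108 and 0.108 m and y of wheel3 in the frame of tray between -0.074 and 0.074 m and height (world z) of wheel3 below 0.1 m) or (x of wheel3 in the frame of chute_edge between -0.012 and 0.012 m and y of wheel3 in the frame of chute_edge between 0 and 0.33 m and z of wheel3 in the frame of chute_edge between -0.004 and 0.012 m and angle between wheel3's own z axis and vertical below 0.2 rad)) and x of wheel4 in the frame of chute_edge between -0.012 and 0.012 m and y of wheel4 in the frame of chute_edge between 0 and 0.33 m and z of wheel4 in the frame of chute_edge between -0.004 and 0.012 m and angle between wheel4's own z axis and vertical below 0.2 rad and linear speed of each of wheel0, wheel1, wheel2, wheel3, wheel4 below 0.02 m/s); the robot touches nothing.
It fails at once if the robot touches the bucket before the first wheel has been dumped into the tray (contact force between any of the fingers, the arm and bucket above 0.5 N and not (x of wheel0 in the frame of tray between -0.108 and 0.108 m and y of wheel0 in the frame of tray between -0.074 and 0.074 m and height (world z) of wheel0 below 0.1 m)).
It fails at once if a wheel is fed over the drop edge while the bucket is tipped (value of joint bucket above 1.2 rad and ((y of wheel0 in the frame of chute_edge between -0.08 and -0.004 m and x of wheel0 in the frame of chute_edge between -0.03 and 0.03 m and z of wheel0 in the frame of chute_edge between -0.06 and 0.02 m) or (y of wheel1 in the frame of chute_edge between -0.08 and -0.004 m and x of wheel1 in the frame of chute_edge between -0.03 and 0.03 m and z of wheel1 in the frame of chute_edge between -0.06 and 0.02 m) or (y of wheel2 in the frame of chute_edge between -0.08 and -0.004 m and x of wheel2 in the frame of chute_edge between -0.03 and 0.03 m and z of wheel2 in the frame of chute_edge between -0.06 and 0.02 m) or (y of wheel3 in the frame of chute_edge between -0.08 and -0.004 m and x of wheel3 in the frame of chute_edge between -0.03 and 0.03 m and z of wheel3 in the frame of chute_edge between -0.06 and 0.02 m) or (y of wheel4 in the frame of chute_edge between -0.08 and -0.004 m and x of wheel4 in the frame of chute_edge between -0.03 and 0.03 m and z of wheel4 in the frame of chute_edge between -0.06 and 0.02 m))).
It fails at once if the robot drives the bucket towards dumping (contact force between any of the fingers, the arm and bucket above 0.5 N and velocity of joint bucket above 0.8 rad/s and value of joint bucket between 0.2 and 1.6 rad).
It fails at once if a loose tool is moved by more than 30 mm (distance of any of sanding_block, file, brush from where it was at the start of the episode above 0.03 m).
It also fails if it takes over 67 s, if anything falls off the work surface, if the arm or the gripper's body presses on something with over 40 N, if the wrist force passes 120 N, or if a joint passes its speed limit or range.

## Working session

There is one attempt and no reset: what is moved stays moved. The work goes in short steps, Python scripts to look and compute and a shell command to move; the robot and the scene stay as the last step left them, time stands still between calls to the robot, and variables do not carry over. Pictures are saved under pics/ and viewed, and the job is handed in when it is done.

```bash
ls; mkdir -p pics; python3 - <<'E'
from plant import *
import cv2
s=get_state()
for k in s: print(k,s[k])
for n in ["scene","top","wrist"]:
    p=snapshot(n); cv2.imwrite(f"pics/{n}0.png",p["frame"][:,:,::-1])
    for t in ["scale","chute_edge","chute_back","bucket_floor","reset_bar","tray","wheel0","wheel1","wheel4","sanding_block","file","brush"]:
        r=pinpoint(t,p); print(n,t,[( [round(x) for x in d["uv"]],round(d["conf"],2)) for d in r[:5]])
E
```

```text
pics
clock 0.0
q [ 1.35080348  0.68997217 -0.19449551  1.56634556  0.15732749  0.90250324
 -0.21510117]
qd [-0.00114363  0.00050827  0.00141945  0.00140269  0.00010467  0.00085491
 -0.00082734]
joint_torque [-4.79040773e-04 -5.27564943e+01 -1.26714773e+00 -1.53430992e+01
 -5.26086485e-02  6.56178556e-03  2.00170939e-04]
tool_pos [ 0.15670369 -0.60439658  0.24591653]
eef_rot [ 7.90935998e-01 -6.11898199e-01 -7.74130862e-04 -4.92553248e-04]
contact_force [-0.77609039 -0.78153474 -0.2055819 ]
moment [ 0.02757761  0.00864998 -0.0288115 ]
opening 1.0001537158148468
scene scale []
scene chute_edge [([328, 231], 0.94)]
scene chute_back [([443, 177], 0.76), ([175, 314], 0.46)]
scene bucket_floor [([308, 256], 0.84)]
scene reset_bar [([246, 225], 0.77), ([344, 224], 0.71)]
scene tray [([315, 298], 0.74)]
scene wheel0 [([420, 194], 0.75), ([383, 211], 0.7), ([343, 225], 0.69), ([396, 196], 0.58), ([363, 216], 0.55)]
scene wheel1 [([420, 194], 0.75), ([383, 211], 0.7), ([343, 225], 0.69), ([396, 196], 0.58), ([363, 216], 0.55)]
scene wheel4 [([420, 194], 0.75), ([383, 211], 0.7), ([343, 225], 0
[... 461 characters left out ...]
.58)]
top tray [([349, 151], 0.58), ([198, 185], 0.5)]
top wheel0 [([317, 148], 0.67), ([303, 149], 0.63), ([285, 150], 0.56), ([253, 155], 0.49), ([271, 154], 0.46)]
top wheel1 [([317, 148], 0.67), ([303, 149], 0.63), ([285, 150], 0.56), ([253, 155], 0.49), ([271, 154], 0.46)]
top wheel4 [([317, 148], 0.67), ([303, 149], 0.63), ([285, 150], 0.56), ([253, 155], 0.49), ([271, 154], 0.46)]
top sanding_block [([389, 259], 0.83)]
top file [([199, 187], 0.77)]
top brush [([450, 184], 0.62)]
wrist scale []
wrist chute_edge []
wrist chute_back []
wrist bucket_floor []
wrist reset_bar []
wrist tray []
wrist wheel0 []
wrist wheel1 []
wrist wheel4 []
wrist sanding_block []
wrist file []
wrist brush []
```

View pics/scene0.png

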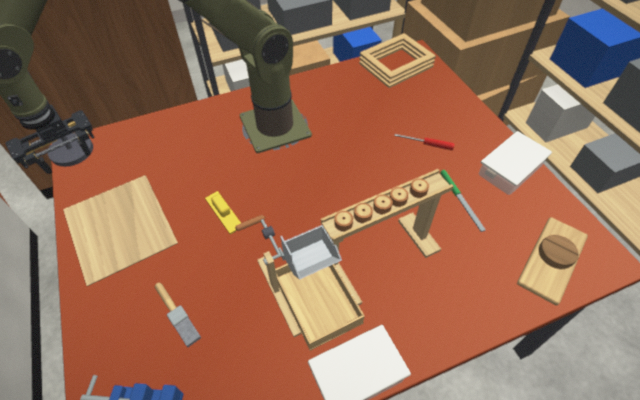

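View pics/top0.png

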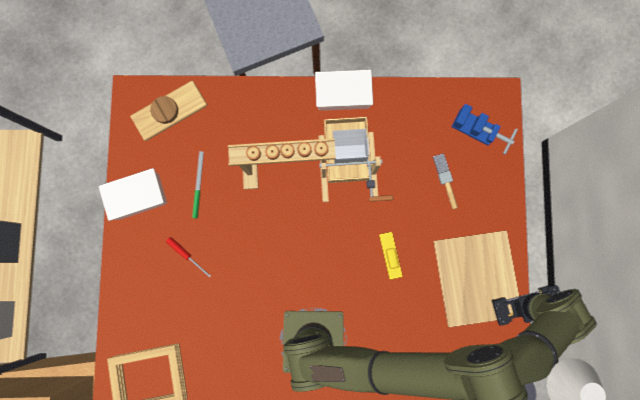

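```bash
cat > h.py <<'E'
import numpy as np
from plant import *
def ray(p,uv):
    T=np.array(p["camera_from_world"]);K=np.array(p["mtx"])
    d=np.linalg.inv(K)@np.array([uv[0],uv[1],1.]); R=T[:3,:3];t=T[:3,3]
    return -R.T@t, R.T@d
def atz(p,uv,z):
    o,d=ray(p,uv); return o+d*(z-o[2])/d[2]
def dep(p,uv):
    z=p["depth"][int(round(uv[1])),int(round(uv[0]))]; o,d=ray(p,uv); return o+d*z
def proj(p,X):
    T=np.array(p["camera_from_world"]);K=np.array(p["mtx"])
    c=T[:3,:3]@np.array(X)+T[:3,3]; u=K@c; return u[:2]/u[2]
def tri(p1,u1,p2,u2):
    a,b=ray(p1,u1);c,d=ray(p2,u2); b=b/np.linalg.norm(b); d=d/np.linalg.norm(d)
    A=np.stack([b,-d],1); s=np.linalg.lstsq(A,c-a,rcond=None)[0]
    x=a+b*s[0];y=c+d*s[1]; return (x+y)/2,np.linalg.norm(x-y)
E
python3 - <<'E'
from h import *
np.set_printoptions(precision=4,suppress=True)
S=snapshot("scene");P=snapshot("top")
for n,p in(("scene",S),("top",P)):
    T=np.array(p["camera_from_world"]); print(n,"cam",-T[:3,:3].T@T[:3,3], T[2,:3])
    for t,z in [("chute_edge",.24),("chute_back",.24),("bucket_floor",.165),("reset_bar",.165),("tray",0),("wheel0",.24),("file",0),("brush",0),("sanding_block",0)]:
        for d in pinpoint(t,p)[:6]: print(n,t,d["uv"],round(d["conf"],2),atz(p,d["uv"],z),"dep",dep(p,d["uv"]))
E
```

```text
scene cam [ 1.1227 -0.2851  1.093 ] [-0.5667  0.2194 -0.7942]
scene chute_edge [326.6, 231.6] 0.74 [ 0.6234 -0.0682  0.24  ] dep [ 0.6235 -0.0682  0.2401]
scene chute_back [442.7, 181.7] 0.95 [0.602  0.2543 0.24  ] dep [0.6034 0.2529 0.2423]
scene chute_back [417.3, 192.5] 0.51 [0.6067 0.1795 0.24  ] dep [0.6192 0.1682 0.2607]
scene bucket_floor [309.5, 254.9] 0.72 [ 0.6242 -0.1131  0.165 ] dep [ 0.6247 -0.1133  0.1659]
scene bucket_floor [445.5, 179.1] 0.37 [0.5514 0.3136 0.165 ] dep [0.4602 0.4092 0.0168]
scene reset_bar [247.5, 226.1] 0.7 [ 0.4862 -0.2263  0.165 ] dep [ 0.4868 -0.2263  0.1659]
scene tray [315.5, 296.3] 0.89 [ 0.658  -0.1147  0.    ] dep [ 0.6603 -0.1155  0.0055]
scene wheel0 [380.7, 208.3] 0.81 [0.6137 0.0758 0.24  ] dep [0.6284 0.0655 0.2645]
scene wheel0 [362.8, 216.7] 0.75 [0.6188 0.0261 0.24  ] dep [0.6331 0.0173 0.2642]
scene wheel0 [340.4, 223.5] 0.6 [ 0.6156 -0.03    0.24  ] dep [ 0.63   -0.0372  0.2643]
scene wheel0 [418.7, 189.7] 0.56 [0.6005 0.1871 0.24  ] dep [0.6149 0.1741 0.2635]
scene wheel0 [223.3, 208.4] 0.52 [ 0.4662 -0.2696  0.24  ] dep [ 0.3155 
[... 1105 characters left out ...]
.    ] dep [ 0.6352 -0.1117  0.1708]
top wheel0 [253.2, 153.9] 0.74 [0.6032 0.1858 0.24  ] dep [0.5968 0.1814 0.2686]
top wheel0 [272.2, 156.1] 0.66 [0.5967 0.1267 0.24  ] dep [0.5894 0.1229 0.2733]
top wheel0 [289.0, 152.5] 0.58 [0.6086 0.0748 0.24  ] dep [0.6029 0.0728 0.2649]
top wheel0 [320.8, 148.1] 0.46 [ 0.6233 -0.0237  0.24  ] dep [ 0.6159 -0.0241  0.2712]
top wheel0 [304.3, 149.8] 0.43 [0.6175 0.0274 0.24  ] dep [0.6106 0.0261 0.2693]
top file [200.6, 187.9] 0.77 [0.5317 0.4075 0.    ] dep [0.5312 0.4067 0.0031]
top brush [253.0, 157.4] 0.71 [0.6443 0.2229 0.    ] dep [0.5871 0.1826 0.2633]
top sanding_block [391.4, 258.5] 0.95 [ 0.2868 -0.2726  0.    ] dep [ 0.2864 -0.2664  0.0461]
```

The scene view shows the bucket at about (310,255), with five wheels in the chute from (340,224) to (419,190). The bar is at about (247,226), the tray at (315,296) and the file near the chute's back at (462,205). I'll refine the stand pose from depth next.

```bash
python3 - <<'E'
from h import *
import cv2
np.set_printoptions(precision=4,suppress=True)
def cloud(p):
    T=np.array(p["camera_from_world"]);K=np.array(p["mtx"]);D=p["depth"]
    v,u=np.mgrid[:400,:640]; z=D
    c=np.stack([(u-K[0,2])/K[0,0]*z,(v-K[1,2])/K[1,1]*z,z],-1)
    return (c-T[:3,3])@T[:3,:3]
for n in("scene","top"):
    p=snapshot(n); X=cloud(p); ok=(p["depth"]>0)&(X[...,0]>.4)&(X[...,0]<.8)&(X[...,1]>-.35)&(X[...,1]<.35)
    ch=ok&(X[...,2]>.228)&(X[...,2]<.256)&(X[...,1]>-.06)
    q=X[ch][:,:2]; print(n,len(q)); r=cv2.minAreaRect((q*1000).astype(np.float32)); print(r, cv2.boxPoints(r))
    w=(ok&(X[...,2]>.2595)&(X[...,2]<.275)).astype(np.uint8)
    w[:,:]*=(X[...,0]>.57)&(X[...,1]>-.07)
    k,l,st,c=cv2.connectedComponentsWithStats(w)
    for i in range(1,k):
        if st[i,4]>15: print("w",st[i,4],X[l==i].mean(0), (X[l==i].min(0)+X[l==i].max(0))/2)
    b=ok&(X[...,1]<-.19)&(X[...,2]>.1); print("bar",b.sum(),X[b].mean(0),X[b].min(0),X[b].max(0))
    t=ok&(X[...,2]>.04)&(X[...,2]<.056)&(X[...,1]<0)&(X[...,0]>.55); r=cv2.minAreaRect((X[t][:,:2]*1000).astype(np.float32)); print("tray",r)
E
python3 - <<'E'
import cv2
a=cv2.imread("pics/scene0.png")[160:350,190:480]; cv2.imwrite("pics/crop.png",cv2.resize(a,None,fx=2.7,fy=2.7,interpolation=2))
E
```

```text
scene 2036
((609.802978515625, 99.67774200439453), (65.43712615966797, 324.3881530761719), 4.169838905334473) [[565.3774 259.0634]
 [588.9647 -64.4661]
 [654.2286 -59.7079]
 [630.6413 263.8215]]
w 216 [0.6049 0.1807 0.2637] [0.6042 0.1812 0.2634]
w 464 [0.6114 0.099  0.2638] [0.6096 0.1006 0.2644]
w 239 [0.6171 0.0246 0.2636] [0.6166 0.0251 0.2639]
w 251 [ 0.62   -0.0266  0.2638] [ 0.62   -0.0264  0.2639]
bar 440 [ 0.5476 -0.2132  0.1629] [ 0.4713 -0.258   0.1008] [ 0.6152 -0.19    0.1808]
tray ((670.505859375, -124.29352569580078), (223.82872009277344, 168.47775268554688), 5.707608222961426)
top 1326
((609.2577514648438, 100.99589538574219), (64.63267517089844, 323.3621826171875), 4.192194938659668) [[565.2086 259.882 ]
 [588.8472 -62.615 ]
 [653.3069 -57.8902]
 [629.6683 264.6068]]
w 155 [ 0.6187 -0.0252  0.2655] [ 0.6192 -0.0246  0.2659]
w 311 [0.6088 0.1007 0.2658] [0.6095 0.1006 0.2668]
w 158 [0.6155 0.0257 0.2657] [0.6158 0.0257 0.2672]
w 152 [0.6024 0.183  0.2656] [0.6027 0.1829 0.2669]
bar 217 [ 0.5324 -0.2134  0.1687] [ 0.4702 -0.2564  0.1056] [ 0.6142 -0.1913  0.1866]
tray ((668.9799194335938, -115.13239288330078), (221.39923095703125, 185.76797485351562), 4.775660037994385)
```

View pics/crop.png

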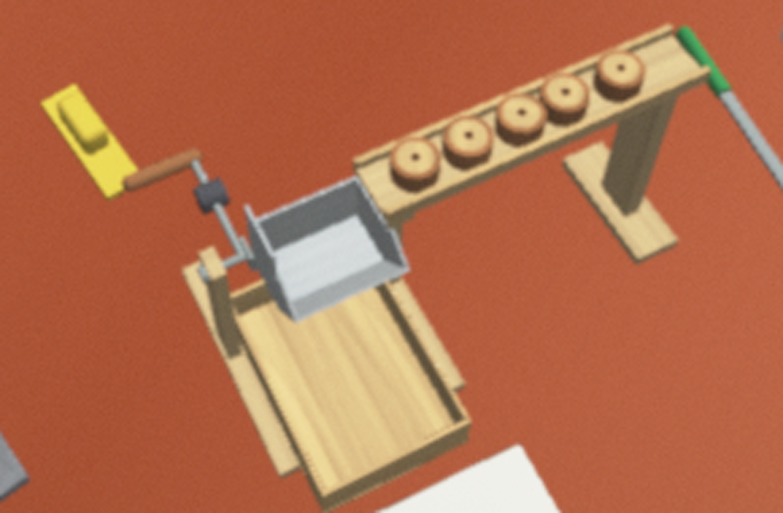

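Chute axis is yaw 4.18°, with chute_edge at about (0.622,-0.068). The wheel row runs from local y 0.042 to 0.25 m, and the bar is at about (0.48,-0.23,0.165). First I'll raise the tool, shut the gripper and turn -79.6°.

```bash
python3 -m creep '[{"hand":0,"slide":[0,0,-0.04],"turn":-9.95},{"hand":0,"slide":[0,0,-0.04],"turn":-9.95},{"hand":0,"slide":[0,0,-0.04],"turn":-9.95},{"hand":0,"slide":[0,0,-0.03],"turn":-9.95},{"hand":0,"slide":[0,0,0],"turn":-9.95}]' 20
python3 -m creep '[{"hand":0,"slide":[0.03,0,0],"turn":-9.95},{"hand":0,"slide":[0.03,0,0],"turn":-9.95},{"hand":0,"slide":[0.03,0,0],"turn":-9.95},{"hand":0,"slide":[0.05,0,0],"turn":0},{"hand":0,"slide":[0.05,0,0],"turn":0}]'
python3 -c "
from plant import *
s=get_state();print(s['tool_pos'],s['eef_rot'],s['q'],s['contact_force'])"
```

```text
clock: 3.68
tool_pos: [0.1575, -0.6061, 0.3998]
eef_rot: [0.976, -0.22, 0.002, 0.002]
contact_force: [0.2, 0.4, -0.9]
opening: 0.459
clock: 4.3
tool_pos: [0.3432, -0.6221, 0.3966]
eef_rot: [0.999, 0.036, -0.0, 0.0]
contact_force: [-0.1, 0.1, 0.1]
opening: 0.005
[ 0.34324019 -0.622127    0.39661398] [ 9.99368941e-01  3.55204437e-02 -1.28583638e-04  2.67595494e-05] [ 1.22492701  0.75122098 -0.55677863  1.00727123  0.37115343  1.47132637
  0.83034985] [-0.13876275  0.13776399  0.07636937]
```

```bash
python3 -m creep '[{"hand":0,"slide":[0.02,-0.055,0],"turn":0},{"hand":0,"slide":[0.02,-0.055,0],"turn":0},{"hand":0,"slide":[0.02,-0.055,0],"turn":0},{"hand":0,"slide":[0.02,-0.055,0],"turn":0},{"hand":0,"slide":[0.02,-0.055,0],"turn":0}]'
python3 -m creep '[{"hand":0,"slide":[0.02,-0.055,0],"turn":0},{"hand":0,"slide":[0.02,-0.055,0],"turn":0},{"hand":0,"slide":[0.02,-0.055,0],"turn":0},{"hand":0,"slide":[0.02,-0.055,0],"turn":0},{"hand":0,"slide":[0.02,-0.055,0],"turn":0}]'
python3 -m creep '[{"hand":0,"slide":[0.02,-0.055,0],"turn":0},{"hand":0,"slide":[0.02,-0.055,0],"turn":0},{"hand":0,"slide":[0.02,-0.055,0],"turn":0},{"hand":0,"slide":[0.02,-0.055,0],"turn":0},{"hand":0,"slide":[0.02,-0.055,0],"turn":0}]'
python3 -c "
from plant import *
s=get_state();print(s['tool_pos'],s['eef_rot'],s['q'],s['contact_force'])"
```

```text
clock: 4.92
tool_pos: [0.4225, -0.3386, 0.3969]
eef_rot: [0.999, 0.036, 0.0, 0.0]
contact_force: [1.5, 0.3, 0.2]
opening: -0.003
clock: 5.55
tool_pos: [0.5025, -0.0574, 0.3969]
eef_rot: [0.999, 0.036, 0.0, 0.0]
contact_force: [1.0, -0.5, 0.7]
opening: 0.004
clock: 6.18
tool_pos: [0.5826, 0.2241, 0.3967]
eef_rot: [0.999, 0.036, 0.0, 0.0]
contact_force: [0.4, -0.4, -0.6]
opening: 0.006
[0.58255302 0.22407975 0.39670202] [9.99357785e-01 3.58311764e-02 2.06247370e-04 3.19865457e-04] [-0.10876239  0.60932207 -0.64209238  1.32642934  0.36223411  1.32202922
 -0.68021806] [ 0.35628502 -0.36897596 -0.59258308]
```

```bash
python3 -m creep '[{"hand":0,"slide":[0.018,-0.006,0.02],"turn":0},{"hand":0,"slide":[0,0,0.05],"turn":0},{"hand":0,"slide":[0,0,0.045],"turn":0},{"hand":0,"slide":[0,0,0.024],"turn":0},{"hand":0,"slide":[0,0,0],"turn":0}]'
python3 - <<'E'
from h import *
import cv2
for n in("scene","top"):
    p=snapshot(n); f=p["frame"][140:300,150:520] if n=="scene" else p["frame"][100:260,180:450]
    cv2.imwrite(f"pics/{n}1.png",cv2.resize(f,None,fx=2,fy=2,interpolation=2)[:,:,::-1])
print(get_state()["tool_pos"])
E
```

```text
clock: 6.8
tool_pos: [0.5986, 0.2289, 0.2558]
eef_rot: [0.999, 0.036, -0.002, 0.001]
contact_force: [-0.0, 0.4, 0.1]
opening: 0.004
[0.60008792 0.23024379 0.2586709 ]
```

View pics/scene1.png

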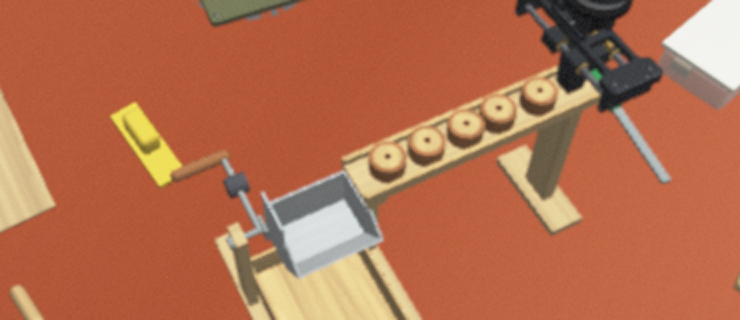

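View pics/top1.png

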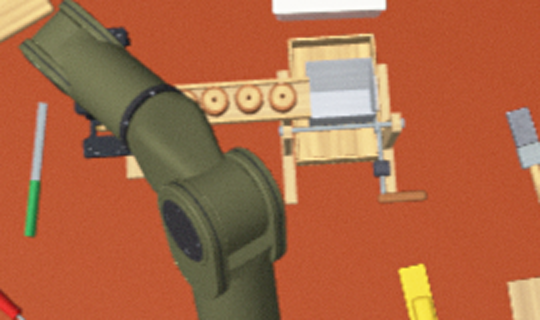

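The fingers are down in the chute behind the last wheel (crop pixel 540,92), with the bucket still upright. Starting the push.

```bash
cat >> h.py <<'E'
E0=np.array([.6221,-.0676]); YL=np.array([-.0729,.9973]); XL=np.array([.9973,.0729])
def loc(P): d=np.array(P)[:2]-E0; return d@XL,d@YL
def look(tag):
    import cv2
    p=snapshot("scene"); f=p["frame"][150:310,200:480]
    cv2.imwrite(f"pics/{tag}.png",cv2.resize(f,None,fx=2.5,fy=2.5,interpolation=2)[:,:,::-1])
    T=np.array(p["camera_from_world"]);K=np.array(p["mtx"]);D=p["depth"]
    v,u=np.mgrid[:400,:640]
    c=np.stack([(u-K[0,2])/K[0,0]*D,(v-K[1,2])/K[1,1]*D,D],-1)
    X=(c-T[:3,3])@T[:3,:3]
    lx=(X[...,:2]-E0)@XL; ly=(X[...,:2]-E0)@YL
    m=(abs(lx)<.022)&(ly<.3)&(ly>-.03)&(X[...,2]>.259)&(X[...,2]<.268)
    print("wheel-top ly min",ly[m].min(),"tcp",loc(get_state()["tool_pos"]),get_state()["tool_pos"][2],"clock",get_state()["clock"])
E
python3 -m creep '[{"hand":0,"slide":[0,0.012,0],"turn":0},{"hand":0,"slide":[0,0.013,0],"turn":0},{"hand":0,"slide":[0,0.013,0],"turn":0},{"hand":0,"slide":[0,0.013,0],"turn":0},{"hand":0,"slide":[0,0.013,0],"turn":0}]'
python3 -c "
from h import *
look('a1')"
```

```text
clock: 7.52
tool_pos: [0.6044, 0.1654, 0.258]
eef_rot: [0.999, 0.036, 0.0, -0.0]
contact_force: [0.4, 1.5, 1.0]
opening: 0.007
wheel-top ly min 0.002785517636601128 tcp (np.float64(-0.0004703634349974145), np.float64(0.23075174879166443)) 0.2576775935478115 clock 7.575
```

View pics/a1.png

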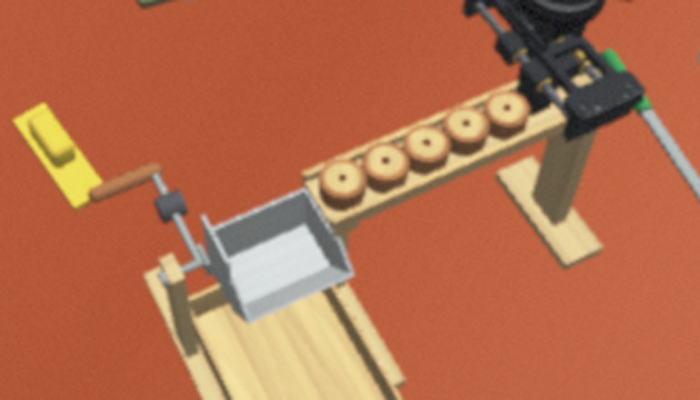

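The row is closed up, and the first wheel's front (crop 325,185) is just at the drop edge. About 24 mm more until it falls.

```bash
python3 -m creep '[{"hand":0,"slide":[0,0.006,0],"turn":0},{"hand":0,"slide":[0,0.006,0],"turn":0},{"hand":0,"slide":[0,0.006,0],"turn":0},{"hand":0,"slide":[0,0.005,0],"turn":0},{"hand":0,"slide":[0,0.003,0],"turn":0}]'
python3 -c "
from h import *
look('a2')"
```

```text
clock: 8.2
tool_pos: [0.6061, 0.1396, 0.2576]
eef_rot: [0.999, 0.036, -0.0, 0.0]
contact_force: [0.1, 0.8, -0.2]
opening: 0.004
wheel-top ly min -0.022731068410134777 tcp (np.float64(-0.0008191228366411438), np.float64(0.2074192341739275)) 0.2576014835271223 clock 8.25
```

View pics/a2.png

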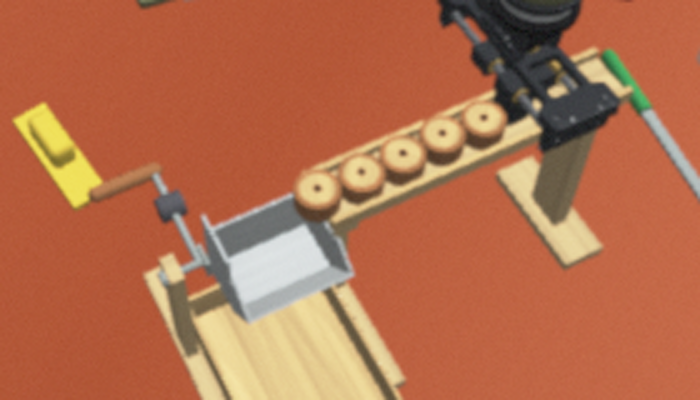

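```bash
python3 -m creep '[{"hand":0,"slide":[0,0.003,0],"turn":0},{"hand":0,"slide":[0,0.002,0],"turn":0},{"hand":0,"slide":[0,0.001,0],"turn":0},{"hand":0,"slide":[0,0.0,0],"turn":0},{"hand":0,"slide":[0,0,0],"turn":0}]'
python3 -c "
from h import *
look('a3')"
```

```text
clock: 8.88
tool_pos: [0.6065, 0.1339, 0.2577]
eef_rot: [0.999, 0.036, -0.0, 0.0]
contact_force: [0.7, -0.2, 0.3]
opening: 0.006
wheel-top ly min 0.0152038888193823 tcp (np.float64(-0.0008745841846211546), np.float64(0.202146184156142)) 0.25764619665425476 clock 8.925
```

View pics/a3.png

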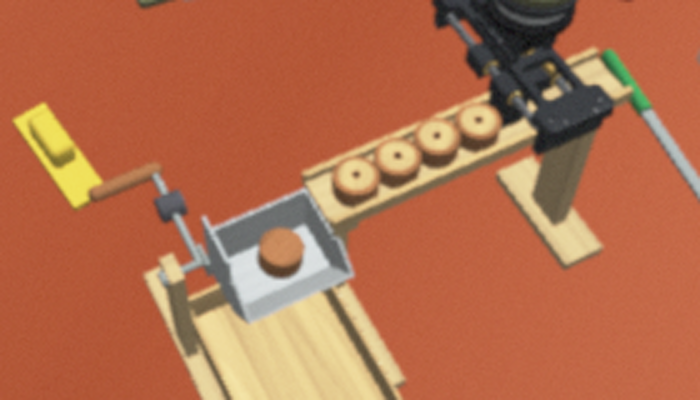

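Wheel0 is flat in the bucket (crop 281,252), and the bucket is upright. Feeding wheel1.

```bash
python3 -m creep '[{"hand":0,"slide":[0,0.009,0],"turn":0},{"hand":0,"slide":[0,0.009,0],"turn":0},{"hand":0,"slide":[0,0.009,0],"turn":0},{"hand":0,"slide":[0,0.007,0],"turn":0},{"hand":0,"slide":[0,0.004,0],"turn":0}]'
python3 -m creep '[{"hand":0,"slide":[0,0.003,0],"turn":0},{"hand":0,"slide":[0,0.002,0],"turn":0},{"hand":0,"slide":[0,0.001,0],"turn":0},{"hand":0,"slide":[0,0.0,0],"turn":0},{"hand":0,"slide":[0,0,0],"turn":0}]'
python3 -c "
from h import *
look('a4')"
```

```text
clock: 9.55
tool_pos: [0.6094, 0.0955, 0.2577]
eef_rot: [0.999, 0.036, 0.0, 0.0]
contact_force: [0.1, 0.8, 0.3]
opening: 0.005
clock: 10.18
tool_pos: [0.6097, 0.0902, 0.2577]
eef_rot: [0.999, 0.036, 0.0, 0.0]
contact_force: [0.4, 0.4, 0.2]
opening: 0.006
wheel-top ly min 0.015126177800180746 tcp (np.float64(-0.0008892594995314716), np.float64(0.15830492198944998)) 0.2576894397680518 clock 10.225
```

View pics/a4.png

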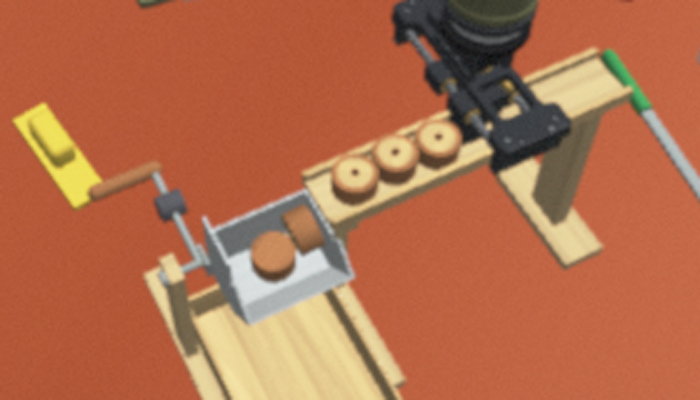

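Wheel1 is in, leaning at the chute side (305,228). I'll wait about 2 s to see whether two wheels trip the bucket.

```bash
for i in 1 2 3 ; do python3 -m creep '[{"hand":0,"slide":[0,0,0],"turn":0},{"hand":0,"slide":[0,0,0],"turn":0},{"hand":0,"slide":[0,0,0],"turn":0},{"hand":0,"slide":[0,0,0],"turn":0},{"hand":0,"slide":[0,0,0],"turn":0}]' | head -1; done
python3 -c "
from h import *
look('a5')"
```

```text
clock: 10.85
clock: 11.48
clock: 12.1
wheel-top ly min 0.01518394247800065 tcp (np.float64(-0.0008506306094130719), np.float64(0.15828140517797162)) 0.25770754937230367 clock 12.15
```

View pics/a5.png

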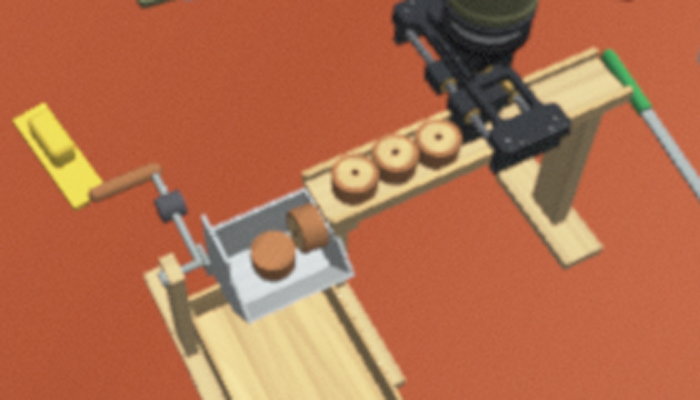

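Two wheels haven't tripped it after 2 s, and the bucket is still upright. Feeding the third.

```bash
python3 -m creep '[{"hand":0,"slide":[0,0.009,0],"turn":0},{"hand":0,"slide":[0,0.009,0],"turn":0},{"hand":0,"slide":[0,0.009,0],"turn":0},{"hand":0,"slide":[0,0.007,0],"turn":0},{"hand":0,"slide":[0,0.004,0],"turn":0}]'
python3 -m creep '[{"hand":0,"slide":[0,0.003,0],"turn":0},{"hand":0,"slide":[0,0.002,0],"turn":0},{"hand":0,"slide":[0,0.001,0],"turn":0},{"hand":0,"slide":[0,0.0,0],"turn":0},{"hand":0,"slide":[0,0,0],"turn":0}]'
python3 -c "
from h import *
look('a6')"
```

```text
clock: 12.78
tool_pos: [0.6125, 0.0516, 0.2577]
eef_rot: [0.999, 0.036, 0.0, 0.0]
contact_force: [0.0, 0.9, -0.0]
opening: 0.003
clock: 13.4
tool_pos: [0.6129, 0.0464, 0.2577]
eef_rot: [0.999, 0.036, 0.0, 0.0]
contact_force: [-1.4, 0.5, 0.1]
opening: 0.004
wheel-top ly min -0.02853279992246803 tcp (np.float64(-0.000912832479208564), np.float64(0.11434069987867936)) 0.2577162008851569 clock 13.45
```

View pics/a6.png

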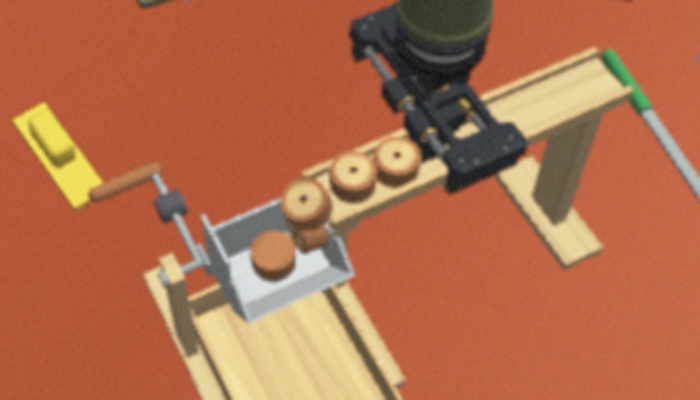

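```bash
python3 -m creep '[{"hand":0,"slide":[0,0,0],"turn":0},{"hand":0,"slide":[0,0.001,0],"turn":0},{"hand":0,"slide":[0,0.0,0],"turn":0}]'
python3 -c "
from h import *
look('a7')"
```

```text
clock: 13.82
tool_pos: [0.613, 0.0452, 0.2577]
eef_rot: [0.999, 0.036, 0.0, 0.0]
contact_force: [0.1, 0.3, -0.2]
opening: 0.005
wheel-top ly min -0.024224824215887616 tcp (np.float64(-0.0008942906972612998), np.float64(0.11320534840287552)) 0.25769735507480096 clock 13.875
```

View pics/a7.png

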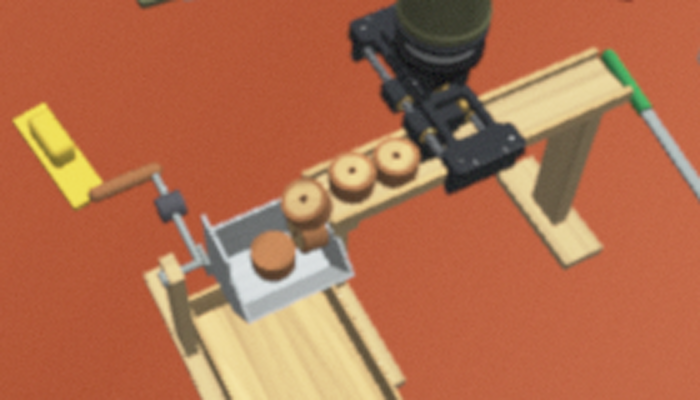

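Wheel2 hangs tilted over the edge (305,203), resting on wheel1 below it. I'll nudge slowly, since wheel3 has about 15 mm of margin.

```bash
python3 -m creep '[{"hand":0,"slide":[0,0.002,0],"turn":0},{"hand":0,"slide":[0,0.002,0],"turn":0},{"hand":0,"slide":[0,0,0],"turn":0}]'
python3 -c "
from h import *
look('a8')"
```

```text
clock: 14.25
tool_pos: [0.6133, 0.0409, 0.2577]
eef_rot: [0.999, 0.036, 0.0, 0.0]
contact_force: [0.0, 0.3, -0.7]
opening: 0.002
wheel-top ly min -0.028444395072954803 tcp (np.float64(-0.0009388974574324419), np.float64(0.10896601823913234)) 0.2576789439219745 clock 14.3
```

View pics/a8.png

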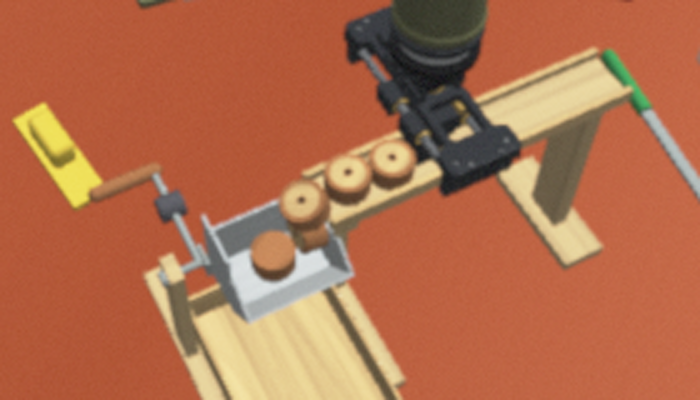

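```bash
python3 -m creep '[{"hand":0,"slide":[0,0.002,0],"turn":0},{"hand":0,"slide":[0,0.002,0],"turn":0},{"hand":0,"slide":[0,0,0],"turn":0}]'
python3 -c "
from h import *
look('a9')"
```

```text
clock: 14.68
tool_pos: [0.6136, 0.037, 0.2577]
eef_rot: [0.999, 0.036, 0.0, 0.0]
contact_force: [0.9, -0.4, 0.3]
opening: 0.003
wheel-top ly min -0.02876883315861226 tcp (np.float64(-0.0009026589619400205), np.float64(0.10494929954918261)) 0.25768793718992916 clock 14.725
```

View pics/a9.png

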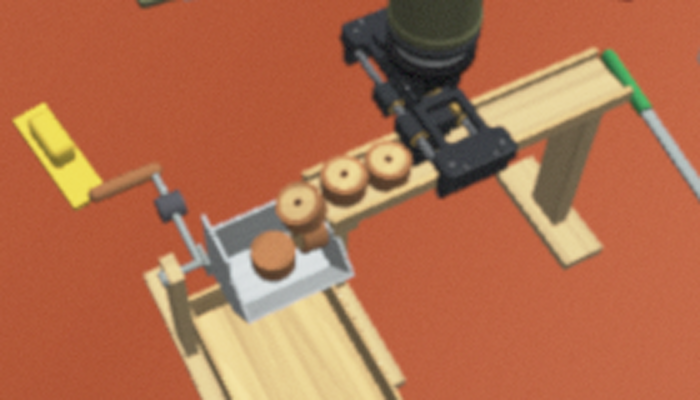

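```bash
python3 -m creep '[{"hand":0,"slide":[0,0.003,0],"turn":0},{"hand":0,"slide":[0,0.002,0],"turn":0},{"hand":0,"slide":[0,0.001,0],"turn":0},{"hand":0,"slide":[0,0,0],"turn":0}]'
python3 -c "
from h import *
look('b1')"
```

```text
clock: 15.22
tool_pos: [0.614, 0.0312, 0.2577]
eef_rot: [0.999, 0.036, 0.0, 0.0]
contact_force: [-0.6, 0.8, -0.1]
opening: 0.005
wheel-top ly min -0.029502017165271975 tcp (np.float64(-0.0009434207867140753), np.float64(0.09912535123941808)) 0.25769462062538956 clock 15.275
```

View pics/b1.png

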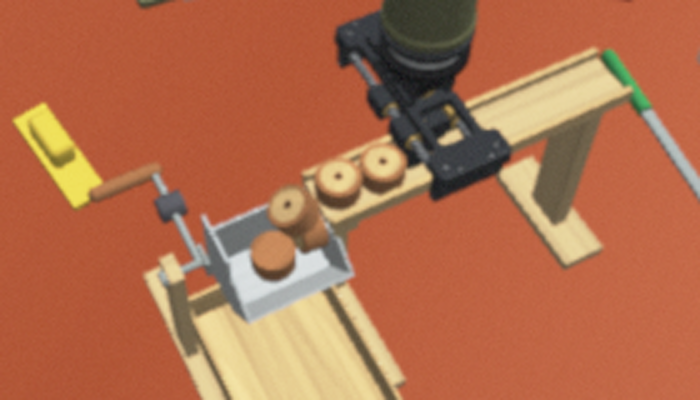

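```bash
python3 -m creep '[{"hand":0,"slide":[0,0,0],"turn":0},{"hand":0,"slide":[0,0,0],"turn":0}]'
python3 -c "
from h import *
look('b2')"
```

```text
clock: 15.52
tool_pos: [0.6139, 0.0313, 0.2577]
eef_rot: [0.999, 0.036, -0.0, 0.0]
contact_force: [-0.4, -0.6, 0.2]
opening: 0.007
wheel-top ly min 4.189667695353352e-05 tcp (np.float64(-0.0009258624390686958), np.float64(0.09925423714877865)) 0.2576965548694866 clock 15.575
```

View pics/b2.png

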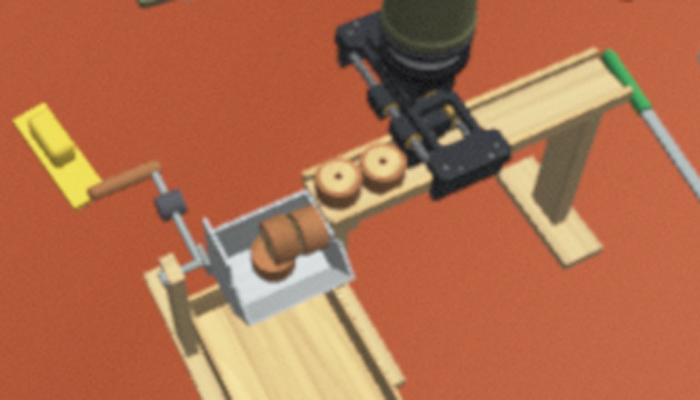

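Wheel2 is in, standing on edge partly on wheel0, and wheel3's front is at ly ≈ 0. I'll wait for the trip and back the pusher off slightly.

```bash
for i in 1 2 3 ; do python3 -m creep '[{"hand":0,"slide":[0,-0.001,0],"turn":0},{"hand":0,"slide":[0,0,0],"turn":0},{"hand":0,"slide":[0,0,0],"turn":0},{"hand":0,"slide":[0,0,0],"turn":0},{"hand":0,"slide":[0,0,0],"turn":0}]' | head -1; done
python3 -c "
from h import *
look('b3')"
```

```text
clock: 16.2
clock: 16.82
clock: 17.45
wheel-top ly min 0.00020600995122004232 tcp (np.float64(-0.000915206862303476), np.float64(0.10225630722147012)) 0.25769685966760364 clock 17.5
```

View pics/b3.png

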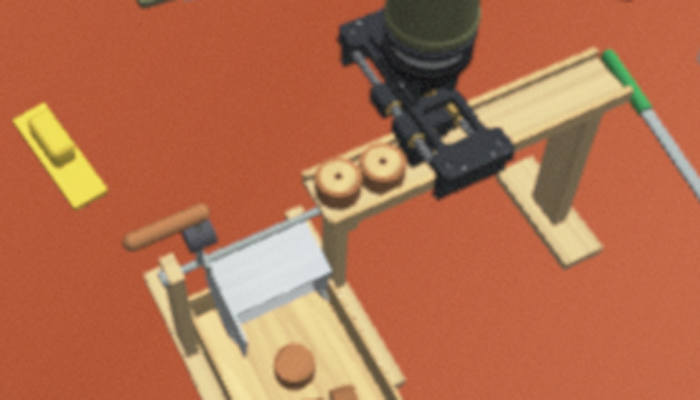

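Tripped: the bucket is tipped and the wheels are in the tray, with two still in the chute. Next I'll measure the bar and lift.

```bash
python3 -m creep '[{"hand":0,"slide":[0,-0.003,0],"turn":0},{"hand":0,"slide":[0,0,-0.05],"turn":0},{"hand":0,"slide":[0,0,-0.05],"turn":0},{"hand":0,"slide":[0,0,0],"turn":0}]'
python3 - <<'E'
from h import *
import cv2
np.set_printoptions(precision=4,suppress=True)
p=snapshot("scene")
f=p["frame"][180:380,200:440]; cv2.imwrite("pics/c1.png",cv2.resize(f,None,fx=3,fy=3,interpolation=2)[:,:,::-1])
T=np.array(p["camera_from_world"]);K=np.array(p["mtx"]);D=p["depth"]
v,u=np.mgrid[:400,:640]
c=np.stack([(u-K[0,2])/K[0,0]*D,(v-K[1,2])/K[1,1]*D,D],-1)
X=(c-T[:3,3])@T[:3,:3]
m=(D>0)&(X[...,2]>.265)&(X[...,2]<.31)&(X[...,1]<-.15)&(X[...,1]>-.33)&(X[...,0]>.5)&(X[...,0]<.75)
q=X[m]; print(len(q),q.mean(0),q.min(0),q.max(0))
l=np.stack(loc(q.T[:2].T.T) if 0 else [(q[:,:2]-E0)@XL,(q[:,:2]-E0)@YL],1); print("loc",l.mean(0),l.min(0),l.max(0))
for d in pinpoint("reset_bar",p): print(d["uv"],d["conf"],atz(p,d["uv"],.283))
s=get_state(); print(s["tool_pos"],loc(s["tool_pos"]),s["clock"])
E
```

```text
clock: 18.0
tool_pos: [0.6155, 0.0389, 0.3621]
eef_rot: [0.999, 0.036, 0.004, -0.001]
contact_force: [-0.6, 0.4, -0.9]
opening: 0.008
268 [ 0.6225 -0.2095  0.2882] [ 0.6123 -0.248   0.2655] [ 0.6304 -0.1703  0.2961]
loc [-0.01   -0.1415] [-0.0202 -0.1801] [-0.0037 -0.102 ]
[260.6, 244.7] 0.72 [ 0.6237 -0.2219  0.283 ]
[0.6134 0.0375 0.3578] (np.float64(-0.0010324964645663706), np.float64(0.10542643750273398)) 18.1
```

View pics/c1.png

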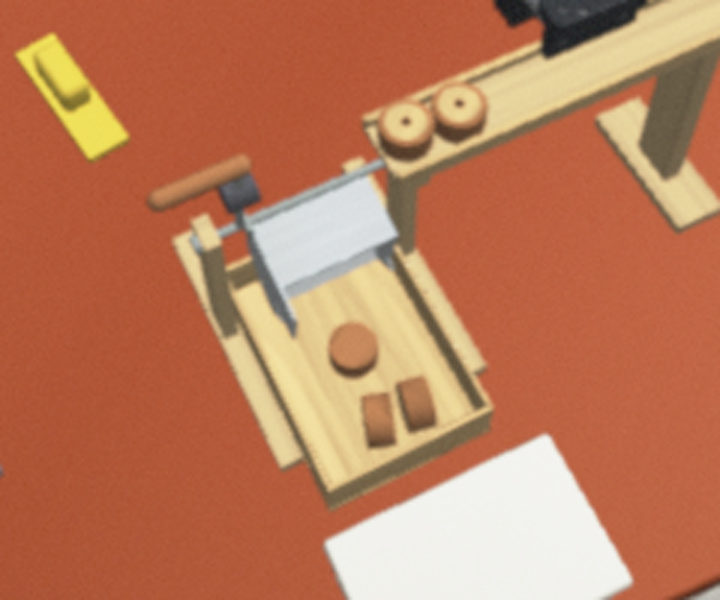

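All three fed wheels lie inside the tray: (353,348), (378,420) and (416,402) in the crop. Wheel3 and wheel4 are in the chute, and the bar is at local (-0.012,-0.145), z 0.284. Moving to the bar's +x side.

```bash
python3 -m creep '[{"hand":0,"slide":[0.01,0.05,0],"turn":0},{"hand":0,"slide":[0.01,0.05,0],"turn":0},{"hand":0,"slide":[0.01,0.05,0],"turn":0},{"hand":0,"slide":[0.005,0.05,0],"turn":0},{"hand":0,"slide":[0,0.055,0],"turn":0}]'
python3 -m creep '[{"hand":0,"slide":[0,0,0],"turn":0},{"hand":0,"slide":[0,0,0.04],"turn":0},{"hand":0,"slide":[0,0,0.037],"turn":0},{"hand":0,"slide":[0,0,0],"turn":0}]'
python3 -c "
from h import *
look('c2')"
```

```text
clock: 18.73
tool_pos: [0.6665, -0.2154, 0.3555]
eef_rot: [0.999, 0.037, -0.002, -0.001]
contact_force: [0.5, -0.1, 0.5]
opening: 0.007
clock: 19.23
tool_pos: [0.6643, -0.2133, 0.2764]
eef_rot: [0.999, 0.037, -0.004, -0.001]
contact_force: [-0.7, -0.6, -0.5]
opening: 0.006
wheel-top ly min 0.00016050181919741922 tcp (np.float64(0.0330928571728455), np.float64(-0.14865336692775125)) 0.2791427219245901 clock 19.275
```

View pics/c2.png

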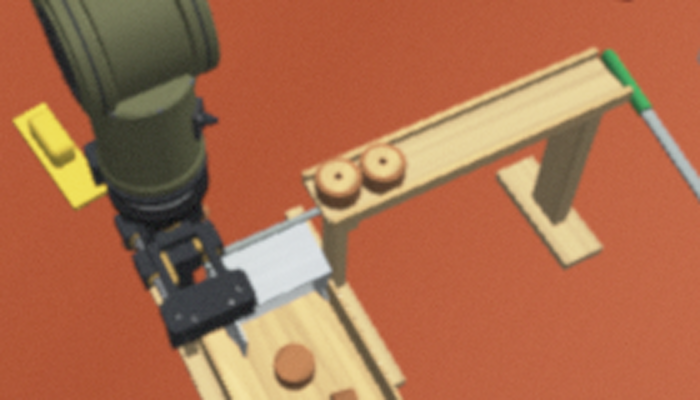

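```bash
python3 -m creep '[{"hand":0,"slide":[-0.01,0,0],"turn":0},{"hand":0,"slide":[-0.01,0,0],"turn":0},{"hand":0,"slide":[-0.01,0,0],"turn":0},{"hand":0,"slide":[-0.01,0,0],"turn":0},{"hand":0,"slide":[-0.01,0,0],"turn":0}]'
python3 -c "
from h import *
look('c3')"
```

```text
clock: 19.9
tool_pos: [0.6163, -0.2183, 0.281]
eef_rot: [0.999, 0.036, 0.0, 0.0]
contact_force: [0.8, 1.1, -0.2]
opening: 0.003
wheel-top ly min -0.0007820387069072608 tcp (np.float64(-0.018148349982945174), np.float64(-0.150174353752311)) 0.28092728608795237 clock 19.95
```

View pics/c3.png

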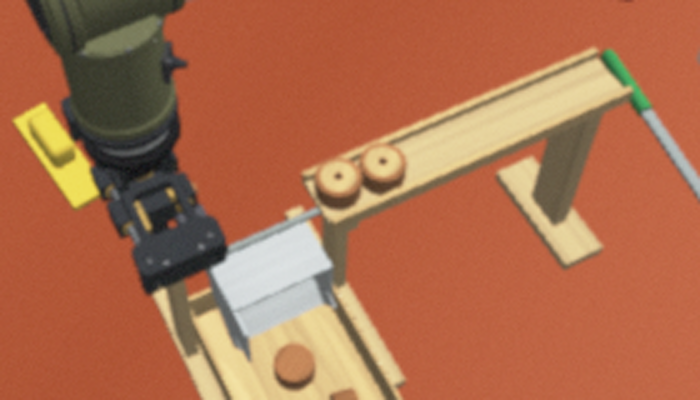

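The bucket is rotating back as intended, so I'll follow the arc.

```bash
python3 -m creep '[{"hand":0,"slide":[-0.01,0,0.001],"turn":0},{"hand":0,"slide":[-0.01,0,0.002],"turn":0},{"hand":0,"slide":[-0.01,0,0.003],"turn":0},{"hand":0,"slide":[-0.01,0,0.004],"turn":0},{"hand":0,"slide":[-0.01,0,0.006],"turn":0}]'
python3 -m creep '[{"hand":0,"slide":[-0.01,0,0.007],"turn":0},{"hand":0,"slide":[-0.01,0,0.008],"turn":0},{"hand":0,"slide":[-0.01,0,0.009],"turn":0},{"hand":0,"slide":[-0.006,0,0.005],"turn":0},{"hand":0,"slide":[0,0,0],"turn":0}]'
python3 -c "
from h import *
look('c4')"
```

```text
clock: 20.58
tool_pos: [0.5664, -0.2217, 0.2644]
eef_rot: [0.999, 0.036, 0.0, 0.0]
contact_force: [0.3, -0.2, 0.5]
opening: 0.006
clock: 21.2
tool_pos: [0.5306, -0.2244, 0.2353]
eef_rot: [0.999, 0.036, -0.0, -0.0]
contact_force: [0.4, -0.0, 0.4]
opening: 0.005
wheel-top ly min -0.0006797237271239639 tcp (np.float64(-0.10197456275920329), np.float64(-0.14966859815270336)) 0.2357076311479725 clock 21.25
```

View pics/c4.png

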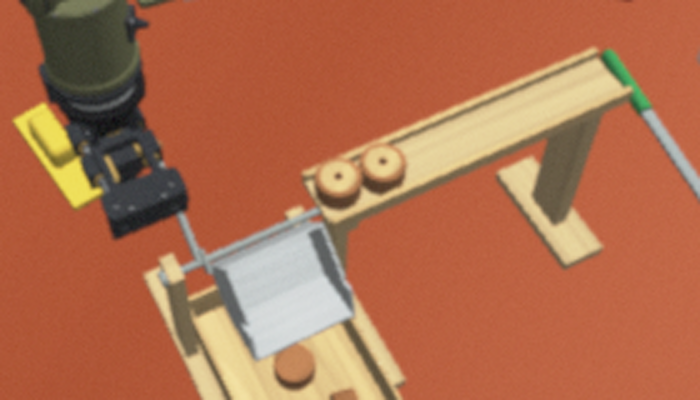

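```bash
python3 -m creep '[{"hand":0,"slide":[-0.005,0,0.006],"turn":0},{"hand":0,"slide":[-0.005,0,0.006],"turn":0},{"hand":0,"slide":[-0.004,0,0.006],"turn":0},{"hand":0,"slide":[0,0,0],"turn":0}]'
python3 -c "
from h import *
look('c5')"
```

```text
clock: 21.75
tool_pos: [0.5165, -0.2254, 0.2171]
eef_rot: [0.999, 0.036, -0.001, -0.0]
contact_force: [-0.3, 0.1, -0.1]
opening: 0.006
wheel-top ly min -0.0002812263050735438 tcp (np.float64(-0.11626403127889248), np.float64(-0.1496566180977022)) 0.2175051982223982 clock 21.8
```

View pics/c5.png

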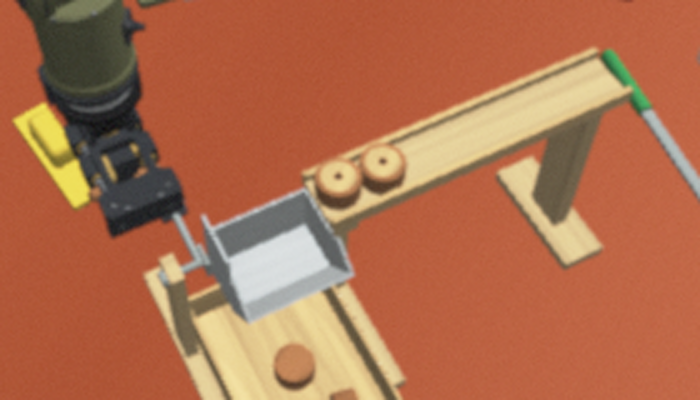

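The bucket is upright. I'll lift clear, wait, and check.

```bash
python3 -m creep '[{"hand":0,"slide":[0,0,-0.03],"turn":0},{"hand":0,"slide":[0,0,-0.05],"turn":0},{"hand":0,"slide":[-0.02,0.03,-0.05],"turn":0},{"hand":0,"slide":[-0.03,0.05,-0.02],"turn":0},{"hand":0,"slide":[-0.03,0.05,0],"turn":0}]'
python3 -m creep '[{"hand":0,"slide":[0,0.03,0],"turn":0},{"hand":0,"slide":[0,0,0],"turn":0},{"hand":0,"slide":[0,0,0],"turn":0},{"hand":0,"slide":[0,0,0],"turn":0},{"hand":0,"slide":[0,0,0],"turn":0}]'
python3 - <<'E'
from h import *
import cv2
np.set_printoptions(precision=4,suppress=True)
look('d1')
p=snapshot("scene"); cv2.imwrite("pics/d2.png",p["frame"][:,:,::-1])
for d in pinpoint("wheel0",p): X=dep(p,d["uv"]); print([round(x) for x in d["uv"]],round(d["conf"],2),X,loc(X))
for n in("sanding_block","file","brush","reset_bar","tray"):
    for d in pinpoint(n,p)[:1]: print(n,d["uv"],round(d["conf"],2),atz(p,d["uv"],.165 if n=="reset_bar" else 0))
f=p["frame"][180:380,200:440]; cv2.imwrite("pics/d3.png",cv2.resize(f,None,fx=3,fy=3,interpolation=2)[:,:,::-1])
s=get_state();print(s["qd"],s["contact_force"])
E
```

```text
clock: 22.42
tool_pos: [0.4475, -0.3622, 0.3704]
eef_rot: [0.999, 0.037, 0.002, 0.002]
contact_force: [-0.1, 0.3, -0.8]
opening: 0.003
clock: 23.05
tool_pos: [0.4495, -0.3895, 0.368]
eef_rot: [0.999, 0.037, 0.0, 0.0]
contact_force: [0.3, 0.1, 0.0]
opening: 0.002
wheel-top ly min 0.000865751110508991 tcp (np.float64(-0.19576030900708263), np.float64(-0.30875963810931684)) 0.3679146647898197 clock 23.1
[353, 222] 0.86 [ 0.6372 -0.0092  0.263 ] (np.float64(0.019362905004404497), np.float64(0.0570907877609604))
[318, 293] 0.83 [ 0.6637 -0.1086  0.028 ] (np.float64(0.0385227086737216), np.float64(-0.043949303368747736))
[342, 314] 0.62 [ 0.7467 -0.0794  0.0461] (np.float64(0.12339805725900005), np.float64(-0.0208336799690143))
[334, 225] 0.59 [ 0.6278 -0.0525  0.2634] (np.float64(0.0068228409257984545), np.float64(0.014616071440299493))
[331, 326] 0.43 [ 0.7596 -0.1144  0.0357] (np.float64(0.13374302656751882), np.float64(-0.056688120564331396))
sanding_block [221.4, 210.3] 0.58 [ 0.2862 -0.2725  0.    ]
file [458.7, 204.3] 0.75 [0.5506 0.4026 0.    ]
brush [176.0, 313.4] 0.95 [ 0.5605 -0.4678  0.    ]
reset_bar [245.0, 228.0] 0.58 [ 0.4892 -0.2338  0.165 ]
tray [317.3, 301.8] 0.94 [ 0.6741 -0.1162  0.    ]
[-0.      0.0016  0.0014  0.      0.0004 -0.0012  0.0011] [ 0.42    0.1771 -0.0928]
```

View pics/d3.png

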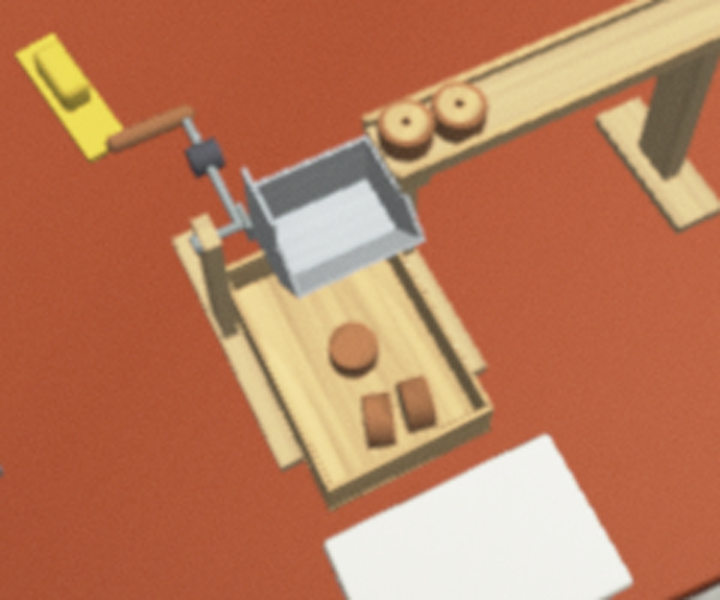

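View pics/d2.png

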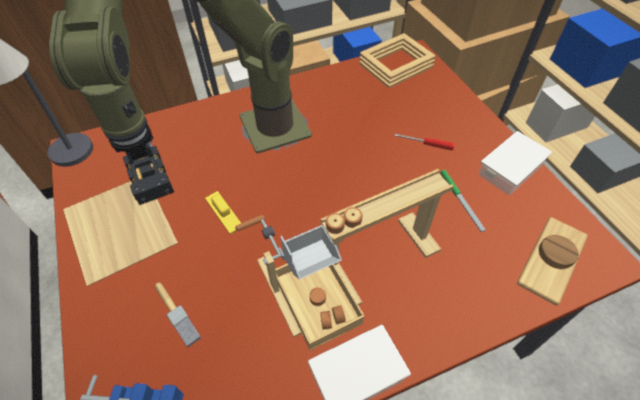

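The bucket is upright and empty, three wheels lie still in the tray, and two lie flat in the chute. Tools are unmoved and the arm is clear, so I'm handing in.

```bash
python3 -c "
from plant import *
print(finish_job())"
```

```text
the job is handed in; nothing more can be done
None
```

I handed the job in at about 23 s of the 67 s allowed. As far as the last pictures show, everything asked for was done; no verdict was reported.

- **Feeding:** I pushed the row along the chute from behind wheel4 with the shut fingers. Two wheels did not trip the bucket. The third, wheel2, first caught on wheel1, which was standing on edge in the bucket. A few slow nudges brought it in, and the bucket then dumped all three into the tray.
- **Reset:** I pushed the bar back along its arc until the bucket fell upright by itself, then moved the arm clear.

Last checks:
- **Bucket:** It looks upright and empty. I judged the angle only by eye from the picture and the bar's position, with no direct reading.
- **Tray:** wheel0, wheel1 and wheel2 are inside. Two of them stand on edge, and all three look unchanged between the picture after the dump and the last one.
- **Chute:** wheel3 and wheel4 lie flat. The front of wheel3 is right at the drop edge, with its centre about 22 mm inside.
- **Network disagreement:** The network's marker for wheel4 came out 19 mm off the chute's middle, outside the 12 mm limit. The picture and the earlier depth measurements show it in the channel, so I took that as marker error.
- **Tools:** The sanding block, file and brush read within about 1 cm of where they started, which is within the measuring noise.

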